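Jar cap into the cap rack

ROBOT

A 6-joint arm with a two-finger parallel gripper is mounted at the origin on the work surface. World frame = base frame: x ahead of the robot, y to its left, z up, the work surface at z = 0. Lengths are in m, angles in rad, forces in N, time in s.
With the tool pointing down it reaches from about 0.4 to 0.825 m from the base axis. Payload 7 kg.
Tool frame: the origin (TCP) lies at the very end of the fingers, on their centre line; the grasp point (between the pads) lies 19 mm behind it; z points along the fingers, y is the direction in which the jaws open and shut (so a half turn about z gives the same grasp; the last joint's range is limited). The gripper opens to 88 mm and grips with 3 to 60 N. Pads are 19 mm wide; open, the fingers measure 130 mm over their backs; the gripper's body (78 mm by 193 mm) begins 47 mm behind the grasp point.
Start: joints at [-0.956, 0.359, 0.012, 0, -1.224, -0.288], TCP at [0.217, -0.639, 0.227] pointing down, gripper open.
Joint ranges: [-3.07, 3.07], [-1.43, 2.12], [-1.02, 1.25], [-3.03, 1.67], [-3.05, -0], [-3.03, 3.03]. Speed limits (rad/s): [2.39, 2.39, 3.01, 3.14, 3.14, 3.14].

INTERFACE

Orientations are given as a unit quaternion [w, x, y, z].
In Python, from bench import ctrl, eyes gives the robot as it stands. The module is installed in compiled form; this text tells all that it offers.
- The arm moves only by the tool servo_tool, never from a script. Its argument "series" is a list of rows, each a list of 7 numbers: the shift along the world's x, y, z in cm, then the turn, a rotation vector about the world's x, y, z in rad, then the opening, from -1 (shut) to 1 (fully open). A call has 1 to 20 rows; each row is the pose to reach, as a shift and turn from the pose commanded when the call began; what a row does not reach only later rows make up. A row lasts 1/10 s, in which the tool goes at most 50 mm and 8.59 degrees, less where a joint would pass 70% of its speed; a pose out of reach is approached as far as the arm can. A call with a gripper value outside its range is refused whole. The fingers move at their own pace and stop on an object; the grip force is fixed at half the most. Time passes only in rows, so rows that repeat a pose let the fingers close. It gives the time, the measured TCP pose, the force and the opening at its end, in the units of the state.
- ctrl.state(): the state, without advancing time (a new reading comes with each control period).
- eyes.camera(name): name is "scene" or "top" or "wrist"; returns the picture (480x640x3 uint8, red, green, blue); there is no depth.
- eyes.camera_params(name): a dict with "K" (3x3 intrinsics, pixels), "R" (3x3) and "t" (3): a world point X has camera coordinates R X + t; the wrist camera has in their place "tool_from_camera" (4x4, takes a point from camera to tool coordinates, whose origin is the TCP and whose axes are the flange's). Camera axes: x right, y down, z forward; pixel columns grow to the right and rows downward; lengths in m; the calibration is good to about 2 mm. A picture is of the moment at which its call begins: read the wrist's pose just before it. camera_params takes no time and is no camera call.
- ctrl.finish_job(): hands the job in, once; it reports no verdict.
The state is a dict: "clock": time; "joint_positions": joint angles; "qd": joint speeds; "effort": joint torques, N m; "eef_pos": TCP position; "eef_rot": TCP orientation; "ft_force": force on the tool from outside, world axes, zero at the start; "wrist_torque": the same for the moment, N m; "gripper_width": opening from 0.0 (shut) to 1.0 (fully open).
Only numpy, scipy, OpenCV 4.12 (cv2) and the standard library are available. Lean on these libraries where they do the work, as an engineer would, in place of code of your own. Each camera call takes 0.05 s, during which the arm holds its last target. There are 200 camera calls.

TASK

Lift the loose cap off the closed glass jar, lay it flat on the sloped rest and let go of it there so that you can take it again by its upper edge, then stand it on edge, right down, in the wide empty slot of the cap rack. The jar must stay standing where it is, and everything else on the bench must be left alone.

Things in the scene. Friction and masses are not known exactly. Their poses are not given: they have to be found in the camera images.
- cap: Loose black plastic cap, about 50 g: flange 60 mm across, 12 mm thick, with a plug 24 mm across, 5 mm long under its centre that hangs freely in the jar's mouth. Origin at the flange's centre (mid-thickness); z points out of the plain top face. It lies on the closed jar's rim, origin 81 mm above the bench, its edge overhanging the neck by 8 mm; nothing holds it down.
- jar: The closed clear glass jar, loose, 75 mm high to its rim, body 64 mm across, neck 44 mm across outside (top 11 mm), 32 mm inside, with screws in it, about 450 g. Origin at the centre of its underside, z up.
- rest: Sloped rest: fixed wooden easel on an 80 (x) by 90 (y) mm base. Two rails form a 45 degree slope rising towards its own +y: up-slope is (0, 0.707, 0.707), outward normal (0, -0.707, 0.707). A ledge across its foot stands 8 mm out. Rails: 36 mm long up from the ledge, 50 mm over their outer edges, gap between them 34 wide, 8 deep. Origin: centre of the base's underside, z up.
- rest_foot (a point): Middle of the foot of the slope, where the rails' surface meets the ledge: (0, -20, 38) mm in the rest's frame. The cap's lower edge stands on the ledge here; the ledge is flared 20 degrees away from the slope's normal as a lead-in. Axes those of the rest.
- rest_seat (a point): Where the cap's origin is when the cap lies on the rest: 30 mm up the slope from the foot, 6 mm out from the rails. The plug goes into the gap between the rails; the flange overhangs the rails by 5 mm at the sides, and its upper 24 mm stand clear beyond them with free room over and under it. It stays there by itself, or a few mm higher by friction. Axes those of the rest (z up).
- rack: Cap rack: fixed brown wooden block 90 (x) by 130 (y) by 28 mm high, two slots in its top along its x axis, each 60 mm long, 16 mm deep: the wide one (16 mm, empty) centred at y = +35 mm; the narrow one (7 mm) at y = -35 mm, in which a thin fixed steel disc, 60 mm across, stands on edge. Origin at the centre of its underside, z up.
- slot (a point): Centre of the mouth of the wide slot, level with the rack's top, 28 mm above the bench; x along the slot, y across it, z up; the floor is 16 mm below. When the cap stands on edge on the floor its origin is about 14 mm above this point and its z axis lies along y, either way round; it may lean a little (up to 14 degrees).
- open_jar: Bystander: a second glass jar just like the first (75 mm high, 64 mm across) but without a cap, loose. Origin at the centre of its underside.
- caster: Bystander: a loose steel caster with a rubber wheel, 66 mm high, about 50 mm across. Origin at its underside.
- level: Bystander: a loose orange plastic level 300 x 22 x 50 mm, standing on its edge along its x axis. Origin at the centre of its underside.
- socket_rail: Bystander: a loose chrome rail 200 x 22 mm along its x axis, with seven sockets, 34 mm high. Origin at the centre of its underside.
- tape_measure: Bystander: a loose tape measure 65 x 35 mm, 60 mm high. Origin at the centre of its underside.
- screwdriver: Bystander: a loose screwdriver lying along its x axis. Origin under its middle.
There are look-alikes about, which are no part of the job. There is more than one size of the cap; the one meant has the size given above.

How it is judged:
By the outcome, as a careful person would: the job done as asked, in the order asked, and still so for the second after the job is handed in, with the robot touching nothing.
It also fails if it takes over 54 s, if anything falls off the work surface, if the arm or the gripper's body presses on something with over 40 N, if the wrist force passes 120 N, or if a joint passes its speed limit or range.

## Working session

There is one attempt and no reset: what is moved stays moved. The work goes in short steps, Python scripts to look and compute and a tool call to move; the robot and the scene stay as the last step left them, time stands still between calls to the robot, and variables do not carry over. Pictures are saved under pics/ and viewed, about 8 in all and at most 12, crops included, and the job is handed in when it is done.

Besides the shell and the picture viewer there is one more tool, called after "Emit:" as a command line: name --pt "numbers of a row" for each row, then --argument value for the rest. servo_tool: Moves the arm, as the interface text tells. Its arguments: {"type":"object","properties":{"series":{"type":"array"}},"required":["series"]}

```bash
mkdir -p pics; python3 - <<'E'
from bench import ctrl, eyes
import cv2, numpy as np, pickle
P={}
for n in ("scene","top"):
    im=eyes.camera(n); cv2.imwrite(f"pics/{n}0.png",im[:,:,::-1]); P[n]=eyes.camera_params(n)
    print(n,{k:np.round(v,4).tolist() for k,v in P[n].items()})
P["wrist"]=eyes.camera_params("wrist"); print(P["wrist"])
pickle.dump(P,open("P.pkl","wb"))
print(ctrl.state())
E
```

```text
scene {'K': [[619.094, 0.0, 337.7685], [0.0, 619.094, 239.954], [0.0, 0.0, 1.0]], 'R': [[0.6733, 0.7391, 0.0179], [0.587, -0.5197, -0.6208], [-0.4495, 0.4285, -0.7838]], 't': [-0.3527, -0.2912, 1.4992]}
top {'K': [[457.2352, 0.0, 318.1388], [0.0, 457.2352, 239.3796], [0.0, 0.0, 1.0]], 'R': [[-0.0261, -0.9996, 0.0137], [-0.9827, 0.0231, -0.1838], [0.1834, -0.0183, -0.9829]], 't': [-0.0286, 0.5426, 1.0538]}
{'K': array([[370.83184427,   0.        , 324.83565442],
       [  0.        , 370.83184427, 232.84374572],
       [  0.        ,   0.        ,   1.        ]]), 'tool_from_camera': array([[ 3.87501677e-04, -9.68581802e-01, -2.48694877e-01,
         6.64540580e-02],
       [ 9.99999459e-01,  1.35272807e-04,  1.03129864e-03,
        -1.73643065e-03],
       [-9.65255441e-04, -2.48695142e-01,  9.68581331e-01,
        -1.58394701e-01],
       [ 0.00000000e+00,  0.00000000e+00,  0.00000000e+00,
         1.00000000e+00]])}
{'clock': 0.1, 'joint_positions': array([-9.55902124e-01,  3.59350608e-01,  1.11560169e-02, -3.46209410e-04,
       -1.22410842e+00, -2.88134422e-01]), 'qd': array([-0.00040503, -0.00096933,  0.002868  ,  0.00178119,  0.00106785,
        0.00011817]), 'effort': array([ 5.68022206e-04, -5.84162271e+01,  2.93749756e+01,  7.01553047e+00,
        1.01895348e-02, -8.87190754e-05]), 'eef_pos': array([ 0.21652359, -0.63886055,  0.22568914]), 'eef_rot': array([-1.82254023e-04, -1.62595805e-01,  9.86692460e-01,  7.48864642e-04]), 'ft_force': array([-0.23947785,  0.14883543, -0.45561539]), 'wrist_torque': array([-0.01612099,  0.06082639,  0.02120899]), 'gripper_width': 0.9968807155655216}
```

View pics/scene0.png

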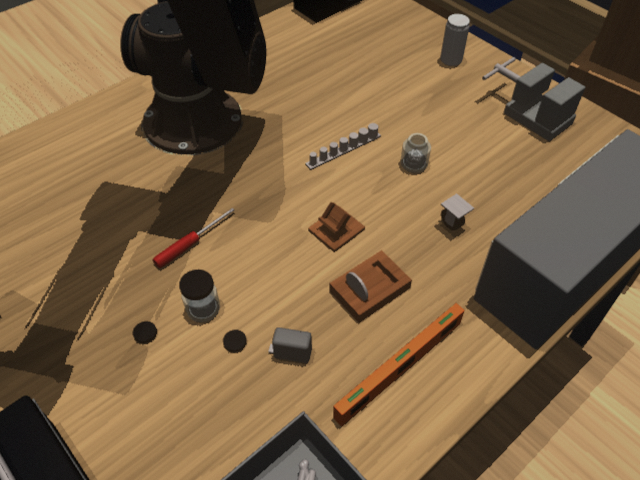

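View pics/top0.png

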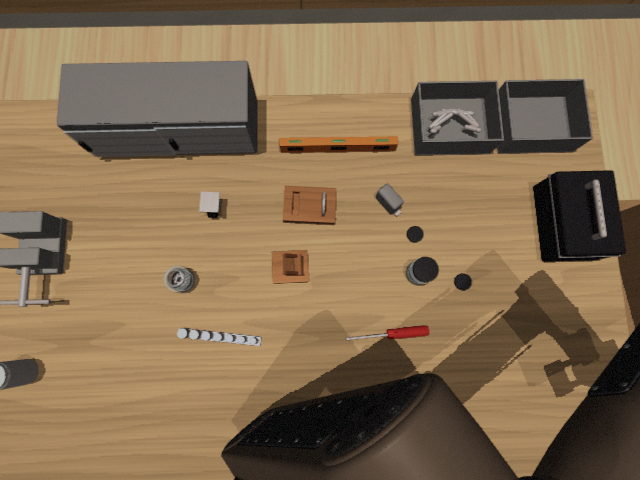

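The scene view shows three cap-like things. In the scene picture they are at (197,285) on the closed jar, (145,332) and (235,341) on the bench; in the top view, (424,270), (463,282) and (415,234). Only the first sits on a jar and is larger; I'll confirm its size. The rest is at top (290,266), the rack at (310,205), with the wide slot on the left.

```bash
cat > h.py <<'E'
import numpy as np, pickle, cv2
P=pickle.load(open("P.pkl","rb"))
def ray(n,uv,z):
    p=P[n]; d=p["R"].T@np.linalg.inv(p["K"])@[*uv,1]; c=-p["R"].T@p["t"]
    return c+d*(z-c[2])/d[2]
def proj(n,X):
    p=P[n]; q=(np.atleast_2d(X)@p["R"].T+p["t"])@p["K"].T; return q[:,:2]/q[:,2:]
E
python3 - <<'E'
import cv2,numpy as np
from h import *
t=cv2.imread("pics/top0.png"); s=cv2.imread("pics/scene0.png")
for n,im,w in(("top",t,(400,220,480,300)),("scene",s,(125,260,250,355))):
    x0,y0,x1,y1=w; g=cv2.inRange(im[y0:y1,x0:x1].max(2),0,40)
    N,L,st,ce=cv2.connectedComponentsWithStats(g)
    for i in range(1,N):
        if st[i,4]<60: continue
        b=st[i]; c=(x0+b[0]+b[2]/2-.5,y0+b[1]+b[3]/2-.5)
        print(n,b.tolist(),c,[ray(n,c,z)[:2].round(4).tolist() for z in(0.012,.081)], "widths", [np.linalg.norm(ray(n,(c[0]-b[2]/2,c[1]),z)-ray(n,(c[0]+b[2]/2,c[1]),z)).round(4) for z in (.012,.087)])
a=cv2.resize(t[220:310,395:485],(390,390),interpolation=2)
b=cv2.resize(t[180:295,260:350],(305,390),interpolation=2)
c=cv2.resize(s[195:325,300:420],(552,598),interpolation=2)
cv2.imwrite("pics/c1.png",np.hstack([a,b])); cv2.imwrite("pics/c2.png",c)
E
```

```text
top [7, 6, 16, 16, 147] (np.float64(414.5), np.float64(233.5)) [[0.5583, -0.2854], [0.5448, -0.2693]] widths [np.float64(0.0404), np.float64(0.0377)]
top [16, 37, 22, 21, 190] (np.float64(426.5), np.float64(267.0)) [[0.4729, -0.3098], [0.4647, -0.2921]] widths [np.float64(0.0548), np.float64(0.0511)]
top [55, 54, 16, 16, 192] (np.float64(462.5), np.float64(281.5)) [[0.4348, -0.3964], [0.4289, -0.3735]] widths [np.float64(0.0397), np.float64(0.037)]
scene [55, 10, 33, 30, 769] (np.float64(196.0), np.float64(284.5)) [[0.4156, -0.2696], [0.4621, -0.288]] widths [np.float64(0.063), np.float64(0.0582)]
scene [9, 62, 23, 21, 386] (np.float64(145.0), np.float64(332.0)) [[0.441, -0.3972], [0.4858, -0.4067]] widths [np.float64(0.0414), np.float64(0.0383)]
scene [99, 71, 22, 21, 354] (np.float64(234.5), np.float64(341.0)) [[0.5635, -0.2877], [0.5997, -0.3048]] widths [np.float64(0.0394), np.float64(0.0364)]
```

View pics/c1.png

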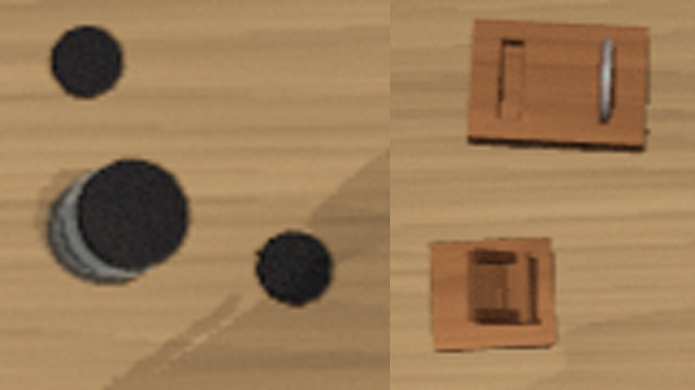

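View pics/c2.png

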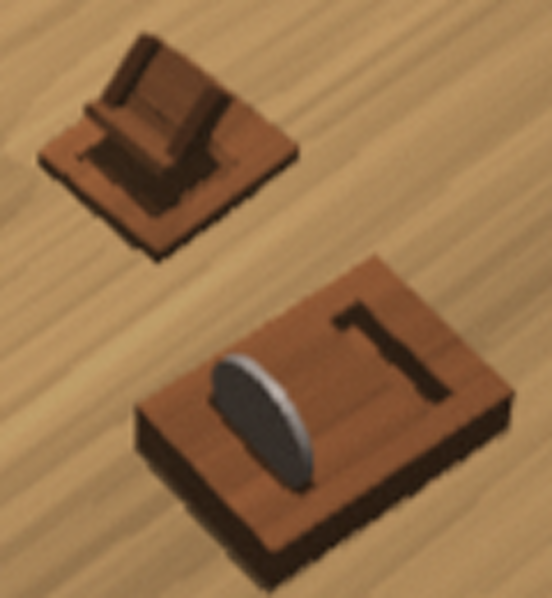

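The crops confirm the target. The cap on the jar (top crop (133,213)) measures about 60 mm; the two loose ones measure about 40 mm. The rest's ledge faces right in the top view, so its +y is about world +y. The rack's wide slot is on the +y side, at top crop (511,78).

```bash
cat > fit.py <<'E'
from h import *
from scipy.optimize import least_squares
T=lambda x,y:(395+x*90/390-.4,220+y*90/390-.4)
R=lambda x,y:(260+(x-390)*90/305-.35,180+y*115/390-.35)
S=lambda x,y:(300+x/4.6-.4,195+y/4.6-.4)
c=T(133,213); print("cap top", ray("top",c,.084), "scene",ray("scene",(196.5,285),.083))
def place(q,M): 
    a=q[2]; return np.array(M)@np.array([[np.cos(a),np.sin(a),0],[-np.sin(a),np.cos(a),0],[0,0,1]])+[q[0],q[1],0]
def fit(M,obs,q0):
    f=lambda q:np.concatenate([np.ravel(proj(n,place(q,[M[k] for k in range(len(M)) if uv[k]]))-[u for u in uv if u]) for n,uv in obs])
    r=least_squares(f,q0); return r.x,np.round(r.fun,1)
m=lambda l:np.array(l)/1000
# rack: corners (-x+y),(+x+y),(+x-y),(-x-y) at z28 + wide slot ends(+x -x)
rk=m([(-45,65,28),(45,65,28),(45,-65,28),(-45,-65,28),(30,35,28),(-30,35,28)])
q,r=fit(rk,[("top",[R(470,138),R(475,20),R(648,29),R(644,146-8),R(513,40),R(510,120)]),("scene",[S(375,256),S(513,395),S(272,553),S(137,408),None,None])],[.65,0,0]); print("rack",q,r)
print("slot",place(q,m([(0,35,28)])))
for h in (0,5,8):
  rs=m([(-40,45,h),(40,45,h),(40,-45,h),(-40,-45,h)])
  q2,r2=fit(rs,[("top",[R(436,351),R(431,241),R(550,238),R(556,345)]),("scene",[S(150,95) and None,S(298,152),S(158,258),S(40,158)])],[.5,0,0]); print("rest",h,q2,r2)
  print("seat",place(q2,m([(0,-20+24*.7071-4.24+ (30-24)*.7071,38+21.2+4.24)])))
E
python3 fit.py
```

```text
cap top [ 0.46034848 -0.2882598   0.084     ] scene [ 0.46495521 -0.28845082  0.083     ]
rack [ 0.63901695 -0.0230207  -0.06646394] [-0.8 -0.9 -0.4 -0.9  0.1 -1.4  0.1  1.3  0.  -0.6 -0.3 -1.  -1.  -0.5
 -0.2 -1.2 -0.1  0.3 -1.  -0.3]
slot [[0.64134148 0.01190202 0.028     ]]
rest 0 [0.48430367 0.03059305 0.02906791] [-1.3  0.2 -1.   0.8 -0.3 -0.2 -0.4  0.   0.2  0.8 -0.4  1.2 -1.3  0.7]
seat [[0.48439165 0.02756732 0.06344   ]]
rest 5 [0.48512975 0.02941383 0.03048856] [-1.  -0.3 -0.7  0.2  0.1 -0.9  0.  -0.5  0.2 -0.2 -0.5  0.3 -1.5 -0.3]
seat [[0.48522202 0.02638824 0.06344   ]]
rest 8 [0.48562406 0.02870761 0.03133989] [-0.8 -0.6 -0.6 -0.2  0.4 -1.3  0.3 -0.9  0.2 -0.8 -0.5 -0.3 -1.6 -0.8]
seat [[0.48571891 0.0256821  0.06344   ]]
```

Emit:
servo_tool --pt "24.6 35.1 -3 0 0 1.274 1" --pt "24.6 35.1 -3 0 0 1.274 1" --pt "24.6 35.1 -3 0 0 1.274 1" --pt "24.6 35.1 -3 0 0 1.274 1" --pt "24.6 35.1 -3 0 0 1.274 1" --pt "24.6 35.1 -3 0 0 1.274 1" --pt "24.6 35.1 -3 0 0 1.274 1" --pt "24.6 35.1 -3 0 0 1.274 1" --pt "24.6 35.1 -3 0 0 1.274 1" --pt "24.6 35.1 -3 0 0 1.274 1" --pt "24.6 35.1 -3 0 0 1.274 1" --pt "24.6 35.1 -3 0 0 1.274 1"

```text
clock: 1.3
eef_pos: [0.4622, -0.2887, 0.1964]
eef_rot: [0.0, 0.717, -0.697, -0.0]
ft_force: [1.4, -0.4, -0.2]
gripper_width: 0.998
```

```bash
cat >> h.py <<'E'
from scipy.spatial.transform import Rotation as Rot
def snap(name):
    from bench import ctrl,eyes
    s=ctrl.state(); im=eyes.camera("wrist")[:,:,::-1].copy(); cv2.imwrite(f"pics/{name}.png",im)
    q=s["eef_rot"]; Rt=Rot.from_quat(q[[1,2,3,0]]).as_matrix(); A=P["wrist"]["tool_from_camera"]
    R=(Rt@A[:3,:3]).T; c=Rt@A[:3,3]+s["eef_pos"]
    P[name]=dict(K=P["wrist"]["K"],R=R,t=-R@c); pickle.dump(P,open("P.pkl","wb"))
    print("clock",s["clock"],"tcp",s["eef_pos"].round(4),"rot",Rt.round(3).tolist(),"q",s["joint_positions"].round(3),"F",s["ft_force"].round(1),"w",round(s["gripper_width"],3))
    return im
E
python3 - <<'E'
from h import *
im=snap("w1")
g=cv2.inRange(im.max(2),0,40); N,L,st,ce=cv2.connectedComponentsWithStats(g)
for i in range(1,N):
    if st[i,4]>400:
        u=ce[i]; print(st[i].tolist(),u.round(1),ray("w1",u,.085)[:2].round(4))
E
```

```text
clock 1.3 tcp [ 0.4622 -0.2887  0.1964] rot [[0.029, -1.0, -0.0], [-1.0, -0.029, 0.0], [-0.0, 0.0, -1.0]] q [-0.199  0.168 -0.32   0.    -1.083  0.227] F [ 1.4 -0.4 -0.2] w 0.998
[336, 73, 32, 42, 752] [348.7  94.8] [ 0.45  -0.384]
[217, 188, 29, 33, 671] [231.  203.6] [ 0.5332 -0.306 ]
[289, 191, 78, 78, 4748] [327.  229.3] [ 0.462  -0.2885]
[0, 256, 640, 224, 45662] [300.3 380.7] [ 0.4803 -0.1575]
[502, 257, 138, 104, 5544] [571.6 312.9] [ 0.2652 -0.2257]
[183, 327, 48, 40, 878] [197.5 343.7] [ 0.5642 -0.1897]
```

View pics/w1.png

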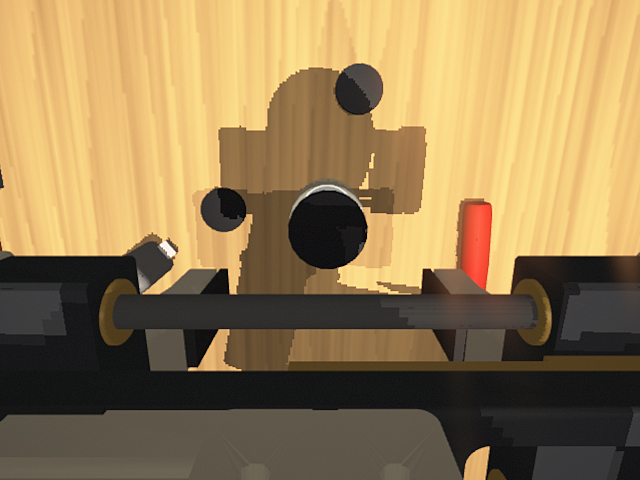

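The wrist view shows the cap at (327,229), 78 px across. That gives (0.462, -0.2885), matching the other two views and already under the TCP. Next I go down and grip.

Emit:
servo_tool --pt "0 0 -4 0 0 0 1" --pt "0 0 -8 0 0 0 1" --pt "0 0 -11 0 0 0 1" --pt "0 0 -12.8 0 0 0 1" --pt "0 0 -12.8 0 0 0 1" --pt "0 0 -12.8 0 0 0 -1" --pt "0 0 -12.8 0 0 0 -1" --pt "0 0 -12.8 0 0 0 -1" --pt "0 0 -12.8 0 0 0 -1" --pt "0 0 -12.8 0 0 0 -1" --pt "0 0 -12.8 0 0 0 -1" --pt "0 0 -12.8 0 0 0 -1" --pt "0 0 -12.8 0 0 0 -1" --pt "0 0 -12.8 0 0 0 -1"

```text
clock: 2.75
eef_pos: [0.4631, -0.2884, 0.0694]
eef_rot: [-0.0, 0.718, -0.696, 0.001]
ft_force: [-1.5, 0.7, 5.6]
gripper_width: 0.674
```

Emit:
servo_tool --pt "0 0 1 0 0 0 -1" --pt "0 0 3 0 0 0 -1" --pt "0 0 7 0 0 0 -1" --pt "0 0 12 0 0 0 -1" --pt "0 3 16 0 0 0 -1" --pt "1 7 17 0 0 0 -1" --pt "2.2 12 17 0 0 0 -1" --pt "2.2 17 17 0 0 0 -1" --pt "2.2 22 17 0 0 0 -1" --pt "2.2 27 17 0 0 0 -1" --pt "2.2 32 17 0 0 0 -1" --pt "2.2 36 17 0 0 0 -1" --pt "2.2 36 17 0 0 0 -1" --pt "2.2 36 17 0 0 0 -1"

```text
clock: 4.15
eef_pos: [0.4843, 0.0728, 0.2389]
eef_rot: [-0.0, 0.719, -0.695, -0.0]
ft_force: [0.1, 0.1, -1.5]
gripper_width: 0.673
```

```bash
python3 - <<'E'
from h import *
im=snap("w2")
print(proj("w2",[(.485,.026,.063),(.641,.012,.028)]).round(0))
E
```

```text
clock 4.15 tcp [0.4843 0.0728 0.2389] rot [[0.033, -0.999, -0.0], [-0.999, -0.033, 0.0], [-0.0, 0.0, -1.0]] q [ 0.551  0.041 -0.365 -0.    -1.165 -0.519] F [ 0.1  0.1 -1.5] w 0.673
[[327. 161.]
 [166. 138.]]
```

View pics/w2.png

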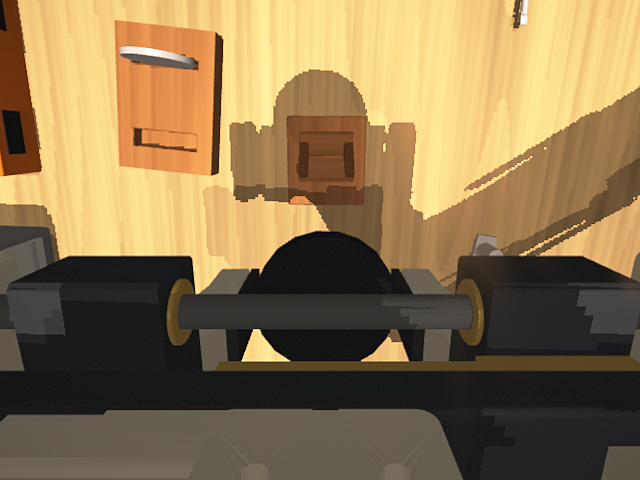

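The cap is held, with its disc between the jaws at (325,297). The rest shows at (326,160) and the rack's wide slot at (165,139), close to prediction. I'll refine both in an enlarged crop.

```bash
python3 - <<'E'
from h import *
im=cv2.imread("pics/w2.png")
a=cv2.resize(im[105:215,275:380],None,fx=4,fy=4,interpolation=cv2.INTER_CUBIC)
b=cv2.resize(im[10:185,105:230],None,fx=2.9,fy=2.9,interpolation=cv2.INTER_CUBIC)
o=np.zeros((520,800,3),np.uint8); o[:a.shape[0],:a.shape[1]]=a; o[:b.shape[0],425:425+b.shape[1]]=b
cv2.imwrite("pics/c3.png",o)
E
```

```text
(no output)
```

View pics/c3.png

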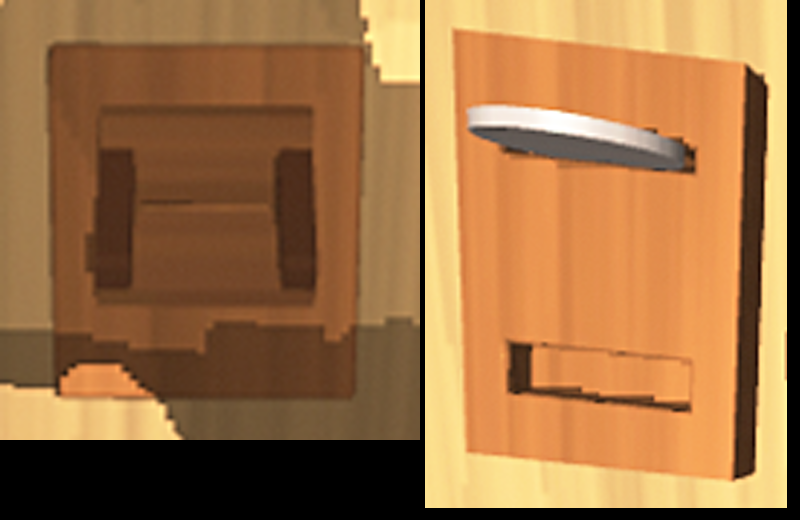

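```bash
cat > fit2.py <<'E'
import io,contextlib
with contextlib.redirect_stdout(io.StringIO()): from fit import *
A=lambda x,y:(275+x/4-.4,105+y/4-.4)
B=lambda x,y:(105+(x-425)/2.9-.35,10+y/2.9-.35)
rk=m([(45,-65,28),(-45,-65,28),(-45,65,28),(45,65,28),(30,27,28),(-30,27,28),(-30,43,28),(30,43,28)])
q,r=fit(rk,[("w2",[B(454,30),B(745,65),B(735,480),B(466,451),B(508,341),B(692,361),B(690,411),B(508,393)])],[.64,-.02,0]); print("rack",q,r)
print("slot",place(q,m([(0,35,28)])))
r1=m([(40,-45,5),(-40,-45,5),(-40,45,5),(40,45,5),(25,-20,38),(-25,-20,38),(-25,5.5,63.5),(25,5.5,63.5)])
o=[A(49,45),A(363,44),A(354,397),A(57,400),A(97,150),A(314,150),A(316,288),A(95,288)]
for k in (slice(0,8),slice(4,8),slice(0,4)):
  q,r=fit(r1[k],[("w2",o[k])],[.48,.03,0]); print("rest",q,r); print("seat",place(q,m([(0,-20+21.21-4.24,38+21.21+4.24)])))
E
python3 fit2.py
```

```text
rack [ 0.63938512 -0.0215647  -0.07384794] [-0.2 -0.5  0.2 -0.7 -0.7  0.5  0.1  0.7  0.2  0.3 -0.3  0.3  0.   0.
  0.6 -0.5]
slot [[0.64196745 0.0133399  0.028     ]]
rest [0.4858907  0.03155049 0.03487572] [-0.6  1.6  0.1  1.7  0.2  1.3 -0.2  0.7  0.6  1.2 -0.5  1.1  0.6 -3.5
 -0.2 -3.4]
seat [[0.48599636 0.02852233 0.06345   ]]
rest [0.48598007 0.03261671 0.032349  ] [ 0.6  2.3 -0.6  2.4  0.4 -2.3 -0.3 -2.3]
seat [[0.48607807 0.0295883  0.06345   ]]
rest [0.4857944  0.03018062 0.03544226] [-0.5  0.2  0.2  0.3  0.4  0.  -0.1 -0.5]
seat [[0.48590176 0.02715252 0.06345   ]]
```

Emit:
servo_tool --pt "0.4 -4 0 0.785 0.0275 0 -1" --pt "0.4 -8 0 0.785 0.0275 0 -1" --pt "0.4 -11.8 -1 0.785 0.0275 0 -1" --pt "0.4 -11.8 -4 0.785 0.0275 0 -1" --pt "0.4 -11.8 -7 0.785 0.0275 0 -1" --pt "0.4 -11.8 -9.5 0.785 0.0275 0 -1" --pt "0.4 -11.8 -9.5 0.785 0.0275 0 -1" --pt "0.4 -11.8 -9.5 0.785 0.0275 0 -1" --pt "0.4 -11.8 -9.5 0.785 0.0275 0 -1"

```text
clock: 5.1
eef_pos: [0.4893, -0.047, 0.1453]
eef_rot: [-0.265, 0.664, -0.643, -0.274]
ft_force: [-0.3, 0.2, -0.2]
gripper_width: 0.673
```

```bash
python3 - <<'E'
from bench import ctrl
from h import *
s=ctrl.state(); print(s["joint_positions"].round(3)); R=Rot.from_quat(s["eef_rot"][[1,2,3,0]]).as_matrix(); print(R.round(3))
a=.035; n=np.array([.7071*np.sin(a),-.7071*np.cos(a),.7071]); u=np.array([-.7071*np.sin(a),.7071*np.cos(a),.7071])
seat=np.array([.4859,.0272,.0634]); p=s["eef_pos"]; print(p)
for k,o in ((5,30),(4,1)): print(k,o,((seat+k/1e3*u+(o-11.6)/1e3*n-p)*100).round(2))
E
```

```text
[-0.317  0.394 -0.123 -0.733 -1.429  0.6  ]
[[ 0.022 -1.    -0.022]
 [-0.709 -0.031  0.705]
 [-0.705  0.    -0.709]]
[ 0.48931376 -0.04701386  0.14533279]
5 30 [-0.31  6.47 -6.54]
4 1 [-0.38  8.45 -8.66]
```

Emit:
servo_tool --pt "-0.1 3 -3 0 0 0 -1" --pt "-0.3 5.5 -5.6 0 0 0 -1" --pt "-0.3 6.9 -7.0 0 0 0 -1" --pt "-0.35 7.3 -7.4 0 0 0 -1" --pt "-0.35 7.7 -7.8 0 0 0 -1" --pt "-0.37 8.0 -8.15 0 0 0 -1" --pt "-0.37 8.2 -8.4 0 0 0 -1" --pt "-0.37 8.35 -8.55 0 0 0 -1" --pt "-0.37 8.35 -8.55 0 0 0 -1"

```text
clock: 6.0
eef_pos: [0.485, 0.037, 0.0581]
eef_rot: [-0.265, 0.663, -0.644, -0.276]
ft_force: [1.0, 0.6, -1.0]
gripper_width: 0.673
```

```bash
python3 - <<'E'
from h import *
from bench import eyes
im=snap("w3")
s=eyes.camera("scene")[:,:,::-1]
o=cv2.resize(s[150:300,270:420],(560,560),interpolation=cv2.INTER_CUBIC)
cv2.imwrite("pics/s3.png",o)
E
```

```text
clock 6.0 tcp [0.485  0.037  0.0581] rot [[0.02, -1.0, -0.024], [-0.707, -0.031, 0.707], [-0.707, 0.003, -0.707]] q [-0.194  0.468 -0.247 -0.823 -1.221  0.667] F [ 1.   0.6 -1. ] w 0.673
```

View pics/w3.png

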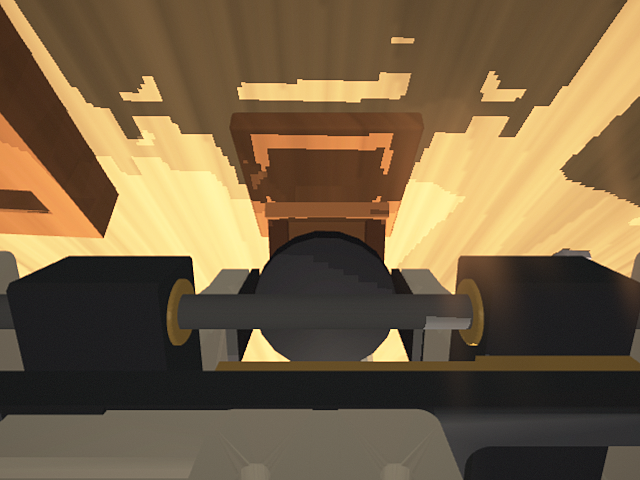

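```bash
python3 - <<'E'
from h import *
a=.035; x=np.array([np.cos(a),np.sin(a),0]); y=np.array([-np.sin(a),np.cos(a),0]); z=np.array([0,0,1])
n=(z-y)*.7071; u=(z+y)*.7071
foot=np.array([.4858,.0302,0])-.020*y+.038*z
for nm,X in(("ledge tip L/R",[foot+.008*n-.0029*u+s*.025*x for s in(1,-1)]),("foot L/R",[foot+s*.025*x for s in(1,-1)]),("base front corners",[foot*[1,1,0]+(s*.04)*x-.025*y+.005*z for s in(1,-1)])): print(nm,proj("w3",X).round(1).tolist())
c=np.array([.485,.037,.0581])
R=Rot.from_quat(np.array([.663,-.644,-.276,-.265])).as_matrix()
cap=c-R[:,2]*.0116
print("cap low edge top/bot",proj("w3",[cap+R@[.03,0,-.006],cap+R@[.03,0,.006]]).round(1).tolist())
d=cap-foot; print("cap rel foot: up %.1f out %.1f side %.1f mm"%tuple(1e3*d@np.array([u,n,x]).T))
E
```

```text
ledge tip L/R [[264.6, 216.2], [389.4, 215.6]]
foot L/R [[267.9, 219.0], [386.0, 218.4]]
base front corners [[229.1, 118.7], [423.9, 117.7]]
cap low edge top/bot [[329.0, 233.6], [328.7, 226.5]]
cap rel foot: up 33.2 out 6.8 side -0.6 mm
```

The ledge shows at rows 202–217 and the cap's lower edge at row 232, matching the model: about 3 mm above the foot, 0.8 mm off the rails, 0.6 mm to the side. I'll release it and back out along the normal.

Emit:
servo_tool --pt "0 0 0 0 0 0 0.5" --pt "0 0 0 0 0 0 0.6" --pt "0 0 0 0 0 0 0.7" --pt "0 0 0 0 0 0 0.7" --pt "0 0 0 0 0 0 0.7" --pt "0.05 -1.5 1.5 0 0 0 0.7" --pt "0.1 -4 4 0 0 0 0.7" --pt "0.3 -7 7 0 0 0 0.7" --pt "0.3 -10 10 0 0 0 0.7" --pt "0.3 -10 12 0 0 0 0.7"

```text
clock: 7.1
eef_pos: [0.4886, -0.0661, 0.1796]
eef_rot: [-0.265, 0.663, -0.644, -0.274]
ft_force: [0.0, 1.1, 0.5]
gripper_width: 0.852
```

```bash
python3 - <<'E'
from h import *
from bench import eyes
im=snap("w4")
s=eyes.camera("scene")[:,:,::-1]; cv2.imwrite("pics/s4f.png",s)
a=.035; x=np.array([np.cos(a),np.sin(a),0]); y=np.array([-np.sin(a),np.cos(a),0]); z=np.array([0,0,1])
n=(z-y)*.7071; u=(z+y)*.7071
foot=np.array([.4858,.0302,0])-.020*y+.038*z
th=np.linspace(0,2*np.pi,90)
C=foot+.030*u+.012*n+.03*(np.outer(np.cos(th),x)+np.outer(np.sin(th),u))
pp=proj("w4",C); print("predicted face bbox",pp.min(0),pp.max(0),pp.mean(0))
q=proj("scene",C); print("scene",q.mean(0))
g=cv2.inRange(im[:,:,:].max(2),0,70); 
o=im[60:300,180:480]; o=cv2.resize(o,None,fx=1.9,fy=1.9)
s2=cv2.resize(s[190:260,290:370],None,fx=4,fy=4,interpolation=cv2.INTER_CUBIC)[:]
c=np.zeros((600,800,3),np.uint8); c[:o.shape[0],:o.shape[1]]=o; hh=s2[:600,:]; c[320:600,800-hh.shape[1]:]=hh
cv2.imwrite("pics/c4.png",c)
E
```

```text
clock 7.1 tcp [ 0.4886 -0.0661  0.1796] rot [[0.019, -1.0, -0.022], [-0.709, -0.03, 0.705], [-0.705, 0.002, -0.709]] q [-0.346  0.367 -0.077 -0.717 -1.501  0.567] F [0.  1.1 0.5] w 0.852
predicted face bbox [289.49646289 164.28007145] [362.75595575 236.8362809 ] [325.71124563 201.00323632]
scene [334.330805   210.14139828]
```

View pics/c4.png

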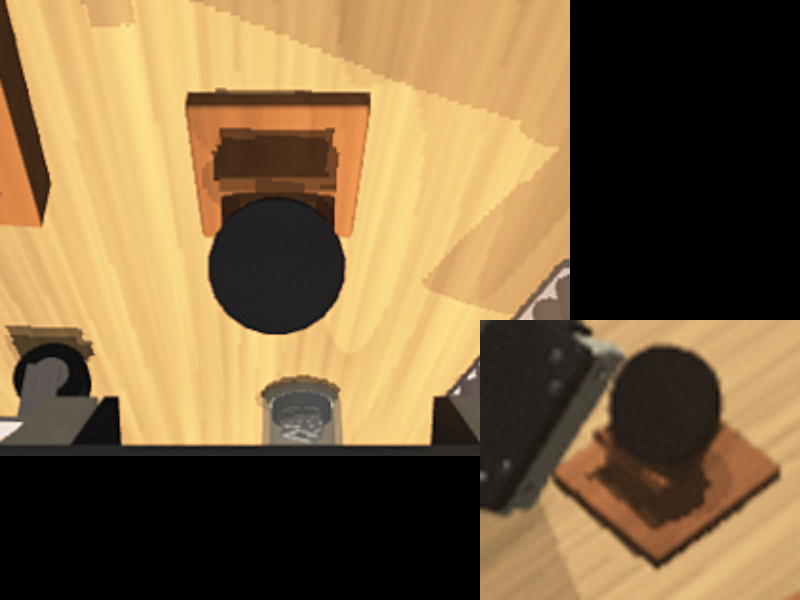

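The cap lies seated: its face bbox is x 289–362, y 164–235 against a predicted 289–363, 164–237. It is free of the fingers. Next I work out the upper-edge regrasp.

```bash
python3 - <<'E'
from bench import ctrl
from h import *
s=ctrl.state(); R=Rot.from_quat(s["eef_rot"][[1,2,3,0]])
a=.035; x=np.array([np.cos(a),np.sin(a),0]); y=np.array([-np.sin(a),np.cos(a),0]); z=np.array([0,0,1])
D0=Rot.from_matrix(np.c_[-y,-x,-z]); D1=Rot.from_matrix(np.c_[x,-y,-z]); n=(z-y)*.7071068; u=(z+y)*.7071068
T=Rot.from_matrix(np.c_[x,n,-u])
print("A",(D0*R.inv()).as_rotvec().round(3),"B",(D1*R.inv()).as_rotvec().round(3),"C from D1",(T*D1.inv()).as_rotvec().round(3))
seat=np.array([.4859,.0272,.0634])
for k in (74.5,14.5): print(k,(seat+k/1e3*u).round(4))
E
```

```text
A [-0.783 -0.024  0.004] B [-0.593 -0.631  1.487] C from D1 [-0.785 -0.027  0.   ]
74.5 [0.4841 0.0798 0.1161]
14.5 [0.4855 0.0374 0.0737]
```

Emit:
servo_tool --pt "0 0 4 -0.783 -0.024 0.004 0.3" --pt "0 2 8 -0.783 -0.024 0.004 0" --pt "0 5 8 -0.783 -0.024 0.004 -0.1" --pt "0 9 8 -0.783 -0.024 0.004 -0.1" --pt "-0.3 13 8 -0.783 -0.024 0.004 -0.1" --pt "-0.5 16.6 8 -0.593 -0.631 1.487 -0.1" --pt "-0.5 16.6 8 -0.593 -0.631 1.487 -0.1" --pt "-0.5 16.6 8 -0.593 -0.631 1.487 -0.1" --pt "-0.5 16.6 8 -0.593 -0.631 1.487 -0.1" --pt "-0.5 16.6 8 -0.593 -0.631 1.487 -0.1" --pt "-0.5 16.6 8 -0.593 -0.631 1.487 -0.1" --pt "-0.5 16.6 8 -0.593 -0.631 1.487 -0.1" --pt "-0.5 16.6 8 -0.593 -0.631 1.487 -0.1" --pt "-0.5 16.6 8 -0.593 -0.631 1.487 -0.1" --pt "-0.5 16.6 8 -0.593 -0.631 1.487 -0.1" --pt "-0.5 16.6 8 -0.593 -0.631 1.487 -0.1" --pt "-0.5 16.6 8 -0.593 -0.631 1.487 -0.1"

```text
clock: 8.9
eef_pos: [0.4823, 0.1034, 0.2574]
eef_rot: [0.002, 1.0, 0.017, -0.002]
ft_force: [0.1, 0.2, -0.5]
gripper_width: 0.45
```

```bash
python3 - <<'E'
from bench import ctrl
from h import *
s=ctrl.state(); print(s["joint_positions"].round(3),s["eef_pos"].round(4)); print(Rot.from_quat(s["eef_rot"][[1,2,3,0]]).as_matrix().round(3))
E
```

```text
[ 0.612  0.038 -0.326  0.002 -1.213  0.993] [0.4823 0.1034 0.2574]
[[ 0.999  0.035 -0.003]
 [ 0.035 -0.999 -0.005]
 [-0.004  0.005 -1.   ]]
```

Emit:
servo_tool --pt "0.1 2 0 -0.785 -0.027 0 -0.1" --pt "0.1 4 0 -0.785 -0.027 0 -0.1" --pt "0.1 4 0 -0.785 -0.027 0 -0.1" --pt "0.1 4 0 -0.785 -0.027 0 -0.1" --pt "0.1 4 -3 -0.785 -0.027 0 -0.1" --pt "0.1 3 -7 -0.785 -0.027 0 -0.1" --pt "0.1 0.5 -11.3 -0.785 -0.027 0 -0.1" --pt "0.1 0.5 -11.3 -0.785 -0.027 0 -0.1" --pt "0.1 0.5 -11.3 -0.785 -0.027 0 -0.1" --pt "0.1 0.5 -11.3 -0.785 -0.027 0 -0.1"

```text
clock: 9.9
eef_pos: [0.4846, 0.109, 0.1457]
eef_rot: [0.384, 0.923, 0.014, 0.006]
ft_force: [-0.1, -0.5, 0.5]
gripper_width: 0.454
```

```bash
python3 - <<'E'
from h import *
im=snap("w5")
from bench import ctrl
p=ctrl.state()["eef_pos"]; a=.035; y=np.array([-np.sin(a),np.cos(a),0]); z=np.array([0,0,1]); u=(z+y)*.7071; n=(z-y)*.7071
seat=np.array([.4859,.0272,.0634])
for k in (40,14.5): print(k,((seat+k/1e3*u-p)*100).round(2))
x=np.array([np.cos(a),np.sin(a),0])
print("off-plane now", ((p-seat)@np.array([x,u,n]).T*1e3).round(1), "cap in view", proj("w5",[seat+.03*u+.006*n,seat+.03*u-.006*n,seat+.03*x+.006*n]).round(0).tolist())
E
```

```text
clock 9.9 tcp [0.4846 0.109  0.1457] rot [[1.0, 0.021, 0.023], [0.031, -0.704, -0.709], [0.001, 0.709, -0.705]] q [ 0.957  0.428 -0.54   0.458 -1.308  0.359] F [-0.1 -0.5  0.5] w 0.454
40 [ 0.02 -5.38 -5.43]
14.5 [ 0.09 -7.18 -7.23]
off-plane now [  1.6 116.4   0.4] cap in view [[335.0, 240.0], [317.0, 240.0], [334.0, 190.0]]
```

View pics/w5.png

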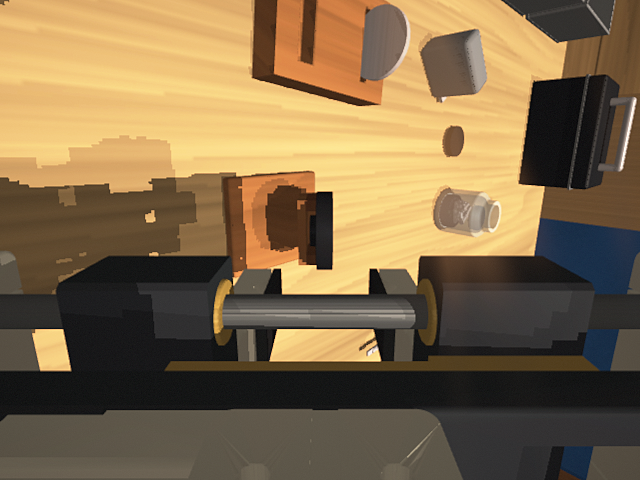

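The cap is seen edge-on at columns 317–332, rows 192–269, as predicted and centred between the fingers. I'll slide in and grip.

Emit:
servo_tool --pt "0.05 -3 -3 0 0 0 -0.1" --pt "0.05 -5 -5 0 0 0 -0.1" --pt "0.09 -6 -6 0 0 0 -0.1" --pt "0.09 -6.7 -6.7 0 0 0 -0.1" --pt "0.09 -7.15 -7.15 0 0 0 -0.1" --pt "0.09 -7.15 -7.15 0 0 0 -0.1" --pt "0.09 -7.15 -7.15 0 0 0 -0.3" --pt "0.09 -7.15 -7.15 0 0 0 -0.5" --pt "0.09 -7.15 -7.15 0 0 0 -0.65" --pt "0.09 -7.15 -7.15 0 0 0 -1" --pt "0.09 -7.15 -7.15 0 0 0 -1" --pt "0.09 -7.15 -7.15 0 0 0 -1" --pt "0.09 -7.15 -7.15 0 0 0 -1" --pt "0.09 -7.15 -7.15 0 0 0 -1"

```text
clock: 11.35
eef_pos: [0.485, 0.037, 0.0736]
eef_rot: [0.385, 0.923, 0.015, 0.006]
ft_force: [-0.1, 2.6, 0.6]
gripper_width: 0.133
```

```bash
python3 - <<'E'
from bench import ctrl
from h import *
s=ctrl.state(); p=s["eef_pos"]; a=.035; y=np.array([-np.sin(a),np.cos(a),0]); z=np.array([0,0,1]); u=(z+y)*.7071; n=(z-y)*.7071; x=np.array([np.cos(a),np.sin(a),0])
seat=np.array([.4859,.0272,.0634]); print(((p-seat)@np.array([x,u,n]).T*1e3).round(1),s["gripper_width"]*88)
# vertical: D at rack yaw -.074
R=Rot.from_quat(s["eef_rot"][[1,2,3,0]]); b=-.074
X=np.array([np.cos(b),np.sin(b),0]); Y=np.array([-np.sin(b),np.cos(b),0]); D=Rot.from_matrix(np.c_[X,-Y,-z])
print((D*R.inv()).as_rotvec().round(3), p)
E
```

```text
[-0.5 14.1  0.3] 11.69786199838982
[ 0.79  -0.017 -0.1  ] [0.48500948 0.03695647 0.07357217]
```

Emit:
servo_tool --pt "0 0 1.5 0 0 0 -1" --pt "0 0 4 0 0 0 -1" --pt "0 0 8 0 0 0 -1" --pt "0 0 12 0 0 0 -1" --pt "0 0 12 0.79 -0.017 -0.1 -1" --pt "4 -1 12 0.79 -0.017 -0.1 -1" --pt "8 -2 12 0.79 -0.017 -0.1 -1" --pt "12 -2.4 11 0.79 -0.017 -0.1 -1" --pt "15.65 -2.4 10 0.79 -0.017 -0.1 -1" --pt "15.65 -2.4 10 0.79 -0.017 -0.1 -1" --pt "15.65 -2.4 10 0.79 -0.017 -0.1 -1" --pt "15.65 -2.4 10 0.79 -0.017 -0.1 -1" --pt "15.65 -2.4 10 0.79 -0.017 -0.1 -1"

```text
clock: 12.65
eef_pos: [0.6405, 0.0133, 0.1739]
eef_rot: [0.001, 0.999, -0.036, -0.0]
ft_force: [-0.0, 0.9, 0.1]
gripper_width: 0.132
```

```bash
python3 - <<'E'
from h import *
from bench import eyes
im=snap("w6")
s=eyes.camera("scene")[:,:,::-1]; cv2.imwrite("pics/s6.png",s)
a=cv2.resize(im[60:330,180:480],None,fx=1.5,fy=1.5,interpolation=cv2.INTER_CUBIC)
b=cv2.resize(s[200:330,320:420],(340,442),interpolation=cv2.INTER_CUBIC)
o=np.zeros((445,800,3),np.uint8); o[:a.shape[0],:a.shape[1]]=a; o[:442,455:795]=b
cv2.imwrite("pics/c6.png",o)
b_=-.074; X=np.array([np.cos(b_),np.sin(b_),0]); Y=np.array([-np.sin(b_),np.cos(b_),0]); S=np.array([.642,.0133,.028])
f=lambda uv:((np.array(uv)-[180,60])*1.5).round(0)
print("slot corners", [f(q).tolist() for q in proj("w6",[S+i*.03*X+j*.008*Y for i in(1,-1) for j in (1,-1)])])
E
```

```text
clock 12.65 tcp [0.6405 0.0133 0.1739] rot [[0.997, -0.072, -0.001], [-0.072, -0.997, -0.001], [-0.001, 0.001, -1.0]] q [ 3.250e-01  3.400e-01 -1.410e-01  1.000e-03 -1.092e+00  1.173e+00] F [-0.   0.9  0.1] w 0.132
slot corners [[205.0, 182.0], [234.0, 182.0], [205.0, 287.0], [233.0, 287.0]]
```

View pics/c6.png

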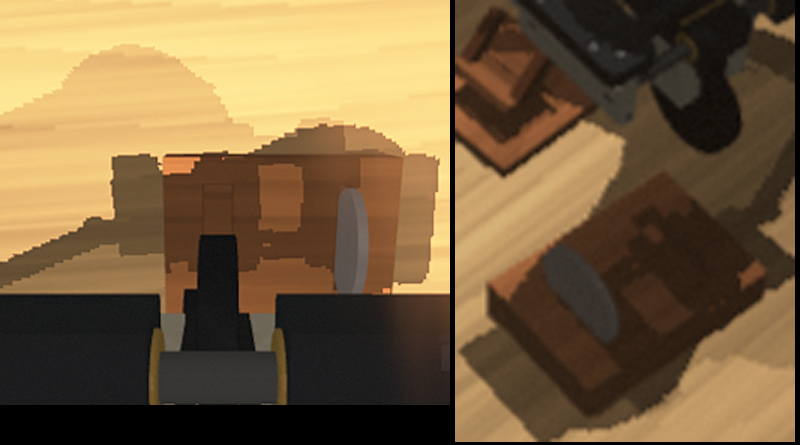

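In the crop the held cap (columns 198–238, centre 218) lines up with the slot (columns 204–233, centre 218.5; predicted 205–234). I'll lower it with force checks.

Emit:
servo_tool --pt "0.1 0 -4 0 0 0 -1" --pt "0.1 0 -7 0 0 0 -1" --pt "0.1 0 -9 0 0 0 -1" --pt "0.1 0 -9.6 0 0 0 -1" --pt "0.1 0 -10.1 0 0 0 -1" --pt "0.1 0 -10.5 0 0 0 -1" --pt "0.1 0 -10.8 0 0 0 -1" --pt "0.1 0 -10.8 0 0 0 -1"

```text
clock: 13.55
eef_pos: [0.6426, 0.0129, 0.066]
eef_rot: [-0.0, 0.999, -0.037, 0.0]
ft_force: [0.4, -0.6, -0.6]
gripper_width: 0.135
```

Emit:
servo_tool --pt "0 0 -0.3 0 0 0 -1" --pt "0 0 -0.6 0 0 0 -1" --pt "0 0 -0.8 0 0 0 -1" --pt "0 0 -0.9 0 0 0 -1" --pt "0 0 -0.9 0 0 0 -1"

```text
clock: 14.05
eef_pos: [0.6424, 0.0127, 0.0568]
eef_rot: [0.0, 0.999, -0.037, -0.0]
ft_force: [-1.5, -0.4, 0.9]
gripper_width: 0.133
```

Emit:
servo_tool --pt "0 0 -0.05 0 0 0 -1" --pt "0 0 -0.1 0 0 0 -1" --pt "0 0 -0.15 0 0 0 -1" --pt "0 0 -0.15 0 0 0 -1" --pt "0 0 -0.15 0 0 0 -1"

```text
clock: 14.55
eef_pos: [0.6427, 0.0126, 0.0566]
eef_rot: [0.0, 0.999, -0.037, 0.0]
ft_force: [-4.6, 0.7, 11.0]
gripper_width: 0.134
```

It has touched the floor at 11 N, at the expected height. I'll ease off, release and withdraw straight up.

Emit:
servo_tool --pt "0 0 0.1 0 0 0 -1" --pt "0 0 0.1 0 0 0 -0.6" --pt "0 0 0.1 0 0 0 -0.5" --pt "0 0 0.1 0 0 0 -0.4" --pt "0 0 0.1 0 0 0 -0.4" --pt "0 0 0.1 0 0 0 -0.4" --pt "0 0 1.5 0 0 0 -0.4" --pt "0 0 4 0 0 0 -0.4" --pt "0 0 8 0 0 0 -0.4" --pt "0 0 12 0 0 0 -0.4" --pt "-4 0 15 0 0 0 -0.4" --pt "-9 4 16 0 0 0 -0.4" --pt "-14 9 16 0 0 0 -0.4" --pt "-17 13 16 0 0 0 -0.4" --pt "-17 13 16 0 0 0 -0.4"

```text
clock: 16.05
eef_pos: [0.4706, 0.144, 0.2167]
eef_rot: [-0.001, 0.999, -0.037, 0.001]
ft_force: [0.5, 0.7, 0.7]
gripper_width: 0.297
```

```bash
python3 - <<'E'
from h import *
from bench import eyes,ctrl
t=eyes.camera("top")[:,:,::-1]; s=eyes.camera("scene")[:,:,::-1]
s0=cv2.imread("pics/scene0.png")
st=ctrl.state(); print(st["clock"],st["eef_pos"],st["ft_force"].round(1))
a=cv2.resize(s[225:325,320:420],(440,440),interpolation=cv2.INTER_CUBIC)
c=cv2.resize(s,(355,266)); b=cv2.resize(t,(355,266))
o=np.zeros((535,800,3),np.uint8); o[:440,:440]=a; o[:266,443:798]=c; o[268:534,443:798]=b
cv2.imwrite("pics/c7.png",o)
b_=-.074; X=np.array([np.cos(b_),np.sin(b_),0]); Y=np.array([-np.sin(b_),np.cos(b_),0]); C=np.array([.642,.0133,.042])
th=np.linspace(0,6.28,90); q=(proj("scene",C-.006*Y+.03*(np.outer(np.cos(th),X)+np.outer(np.sin(th),[0,0,1])))-[320,225])*4.4
q=q[:]; print("expected -y face bbox in crop",q.min(0).round(),q.max(0).round())
E
```

```text
16.15 [0.47046782 0.14507892 0.21697429] [ 0.8 -0.5  0.7]
expected -y face bbox in crop [231. 133.] [321. 254.]
```

View pics/c7.png

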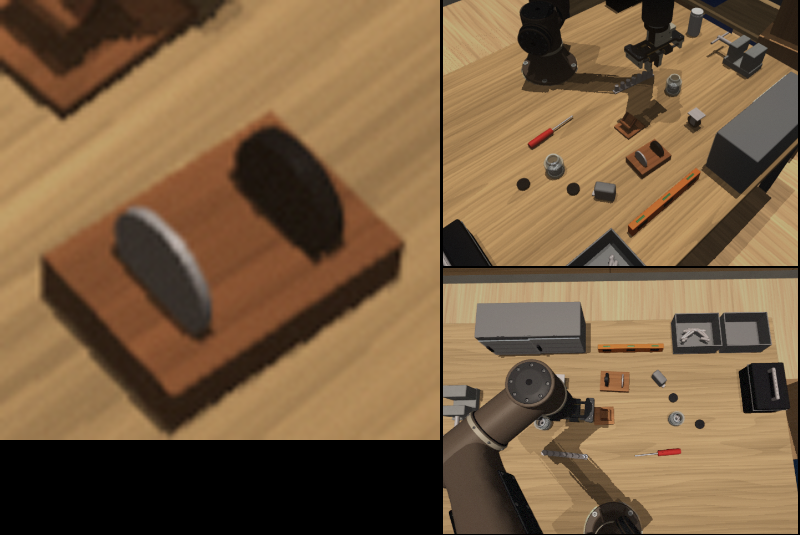

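The cap stands upright in the wide slot (crop columns 233–343, rows 125–262, where expected), matching the neighbouring disc. The jar stands in place and the other things look undisturbed.

```bash
python3 -c "
from bench import ctrl
print(ctrl.finish_job())"
```

```text
the job is handed in; nothing more can be done
None
```

The cap now stands on edge in the rack's wide slot, and I handed the job in at about 16 s of the 54 s allowed. I lifted it off the jar by its rim and laid it on the sloped rest. There I let go, took it again by its upper edge, and lowered it into the slot until it touched the floor at 11 N.

**On the rest:** with the fingers away, the cap lay within about 2 px of its predicted seat.

**In the slot:** the gripper bottomed out at the height expected for full depth. The last picture shows the cap upright in the wide slot, level with the steel disc beside it.

**Everything else:** the jar stands where it was and the other things on the bench look unmoved, though I judged that by eye in reduced pictures and measured none of them. The arm was clear of everything when I handed in.

**Disagreement:** the first fit of the rest's rails was 2 to 3 px off, so I used its base corners instead. The cap's seated position afterwards agreed with that fit.

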